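# Strip a radio unit on a slanted service stand

### The job

Take the radio unit on the slanted stand apart, one part at a time from the outside in: push the white weather cover up the slope to free its keyholes from the two screws and lift it off onto the blue mat, then lift the steel shield can off and put it in the orange tray, then take the green radio module out and put it in the tray beside the can. Set each part down gently, upright and flat on its base, before going to the next, and leave the mug, screwdriver and notebook where they are.

Things in the scene. Friction and masses are not known exactly. Their poses are not given: they have to be found in the camera images.
- stand: Fixed grey slanted service stand, deck 170 (up the slope) x 150 mm, tilted 30 degrees, facing away from the robot. Origin: centre of the deck surface, 75 mm above the table; x points up the slope (towards the robot), y across, z out of the deck, 30 degrees from vertical. The three parts sit on the deck, one inside the other, axes parallel to the stand's, and come off along the stand's z.
- pan (a point): Centre of the pan on the deck (the stand's origin). The pan's walls are 10 mm high, 60 (x) x 48 (y) mm inside, 68 x 56 mm outside; the module stands in it and the shield can goes over it.
- screw (a point): Foot of one of two upright fixed brass screws on the deck, at x = 9 mm, y = 53 mm of the stand (the other at y = -53 mm). Shank 5 mm thick, head 12 mm wide, its underside 6 mm and its top 9 mm above the deck.
- stop (a point): Middle of the lower face of the yellow stop bar across the deck, at x = 64 mm of the stand; the bar is 8 mm high.
- cover: White weather cover, the outermost part: open-bottomed box 110 (x) x 80 (y) x 88 mm high, walls and top 3 mm, about 180 g, with a 4 mm thick ear at the foot on each side (132 mm wide in y over the ears). Origin: centre of its underside, at the start at x = -9 mm on the deck. It must rise about 85 mm along the stand's z to clear the shield can.
- cover_rib (a point): Top centre of the cover's blue grip rib, 114 mm above the cover's underside. Rib 40 (x) x 14 (y) x 26 mm high.
- keyhole (a point): Keyhole in one ear of the cover (the other at -y): hole 18 mm wide, 22 mm long, centred here (x = 0, y = 53 mm of the cover), with a 7.6 mm slot from it towards +x. At the start the screws are in the slots. Pushed 18 mm up the slope, to the stop bar, the holes are centred on the screw heads (5 mm either way will do) and the cover lifts off.
- shield: Steel shield can, hidden under the cover at the start: open-bottomed box 78 (x) x 66 (y) x 56 mm high, walls and top 3 mm, about 220 g, over the pan with 2 mm play. Origin: centre of its underside, at the pan's centre at the start. It must rise about 55 mm along the stand's z to clear the module.
- shield_rib (a point): Top centre of the can's brass grip rib, 82 mm above the can's underside. Rib 40 (x) x 14 (y) x 26 mm high.
- module: Green radio module, hidden under the can at the start: block 56 (x) x 44 (y) x 24 mm, about 280 g, standing in the pan with 2 mm play. Origin: centre of its underside, at the pan's centre at the start.
- module_rib (a point): Top centre of the module's black grip rib, 50 mm above the module's underside. Rib 40 (x) x 14 (y) x 26 mm high.
- mat: Blue mat lying flat on the table, fixed, 200 x 200 x 4 mm; origin at the centre of its underside. It may be on either side of the stand.
- tray: Orange open tray, fixed on the table, 220 (x) x 160 (y) x 20 mm high outside, walls and floor 5 mm; origin at the centre of its underside. Can and module fit side by side along its x. It is on the other side of the stand from the mat.
- mug: White mug, 80 mm across, 95 mm high, a bystander; origin at the centre of its underside.
- screwdriver: Screwdriver lying on the table, a bystander.
- notebook: Closed notebook, 90 x 130 x 15 mm, lying on the table beyond the stand, a bystander; origin at the centre of its underside.
Mind the look-alikes: they are no part of the job. Leave any purple or red look-alike of the cover alone.

How it is judged:
By the outcome, as a careful person would: the job done as asked, in the order asked, and still so for the second after the job is handed in, with the robot touching nothing.
It also fails if it takes over 72 s, if anything falls off the work surface, if the arm or the gripper's body presses on something with over 40 N, if the wrist force passes 120 N, or if a joint passes its speed limit or range.

### The arm

A 7-joint arm with a two-finger parallel gripper is mounted at the origin on the work surface. World frame = base frame: x ahead of the robot, y to its left, z up, the work surface at z = 0. Lengths are in m, angles in rad, forces in N, time in s.
With the tool pointing down it reaches from about 0.425 to 0.925 m from the base axis. Payload 6.8 kg.
Tool frame: the origin (TCP) lies midway between the tips of the shut fingers; the grasp point (between the pads) lies r.grip_point_offset behind it (r.grip_point_offset is the distance from the TCP to the grasp point, in m); z points along the fingers, y is the direction in which the jaws open and shut (so a half turn about z gives the same grasp; the last joint's range is limited). The gripper opens to 85 mm and grips with 20 to 120 N. Pads are 22 mm wide; open, the fingers measure 114 mm over their backs; the gripper's body (76 mm by 85 mm) begins 54 mm behind the grasp point. The pads swing forward as they close: fully open they stand 13 mm farther back than shut.
Start: joints at [-0.108, 0.477, 0.022, 1.555, -0.011, 1.109, -0.083], TCP at [0.675, 0, 0.194] pointing down, gripper open.
Joint ranges: [-2.96, 2.96], [-0.34, 2.1], [-1.41, 1.46], [0.24, 2.44], [-1.37, 4.51], [0.17, 1.92], [-2.96, 2.96]. Speed limits (rad/s): [2.39, 2.39, 3.14, 3.14, 3.14, 3.14, 3.14].

### API

Orientations are given as a rotation vector (axis times angle).
In Python, from bench import r gives the robot as it stands. The module is installed in compiled form; this text tells all that it offers.
- The arm moves only by the tool play_rows, never from a script. Its argument "deltas" is a list of rows, each a list of 3 entries, a list of its own where there are three numbers: the finger opening in mm, from 0 to 85.4, then the shift along the tool's x, y, z in mm, then the turn, a rotation vector about the tool's x, y, z in rad. A call has 1 to 8 rows; each row is the pose to reach, as a shift and turn from the pose measured when the call began, along the tool's axes at that moment; what a row does not reach only later rows make up. A row lasts 1/8 s, in which the tool goes at most 62.5 mm and 10.7 degrees, less where a joint would pass 70% of its speed; a pose out of reach is approached as far as the arm can. A call with a gripper value outside its range is refused whole. The fingers move at their own pace and stop on an object; "squeeze" is the grip in N (left out, the last holds). Time passes only in rows, so rows that repeat a pose let the fingers close. It gives the time, the measured TCP pose, the force and the opening at its end, in the units of the state.
- r.get_obs(): the state, without advancing time (a new reading comes with each control period).
- r.grab_frame(name): name is "scene" or "side" or "wrist"; returns (picture, depth): 384x512x3 uint8, red, green, blue; 384x512 float32, m along the optical axis (not along the pixel's ray), 0 where there is no reading.
- r.camera_model(name): a dict with "mtx" (3x3 intrinsics, pixels), "rvec" (rotation vector, rad) and "tvec" (3), from world to camera coordinates, as OpenCV has them; the wrist camera has in their place "T_tool_cam" (4x4, takes a point from camera to tool coordinates, whose origin is the TCP and whose axes are the flange's). Camera axes: x right, y down, z forward; pixel columns grow to the right and rows downward; lengths in m; the calibration is good to about 2 mm. A picture is of the moment at which its call begins: read the wrist's pose just before it. camera_model takes no time and is no camera call.
- r.hand_in(): hands the job in, once; it reports no verdict.
The state is a dict: "clock": time; "joints": joint angles; "qvel": joint speeds; "tau": joint torques, N m; "tcp_pos": TCP position; "orientation": TCP orientation; "contact_force": force on the tool from outside, world axes, zero at the start; "moment": the same for the moment, N m; "grip_width": finger opening in m.
Only numpy, scipy, OpenCV 4.12 (cv2) and the standard library are available. Lean on these libraries where they do the work, as an engineer would, in place of code of your own. Each camera call takes 0.05 s, during which the arm holds its last target. There are 200 camera calls.

## Working session

There is one attempt and no reset: what is moved stays moved. The work goes in short steps, Python scripts to look and compute and a tool call to move; the robot and the scene stay as the last step left them, time stands still between calls to the robot, and variables do not carry over. Pictures are saved under pics/ and viewed, about 8 in all and at most 12, crops included, and the job is handed in when it is done.

Besides the shell and the picture viewer there is one more tool, called in YAML: its name, and indented under it one key for each argument. play_rows: Moves the arm, as the interface text tells. Its arguments: {"type":"object","properties":{"deltas":{"type":"array"},"squeeze":{"type":"number"}},"required":["deltas"]}

```bash
mkdir -p pics
cat > h.py <<'E'
import numpy as np, cv2
from bench import r
from scipy.spatial.transform import Rotation as R
def cam(n, o=None):
    m=r.camera_model(n)
    if n=="wrist":
        o=o or r.get_obs()
        T=np.eye(4);T[:3,:3]=R.from_rotvec(o["orientation"]).as_matrix();T[:3,3]=o["tcp_pos"]
        T=T@np.array(m["T_tool_cam"])
    else:
        Rm=R.from_rotvec(np.ravel(m["rvec"])).as_matrix();T=np.eye(4)
        T[:3,:3]=Rm.T;T[:3,3]=-Rm.T@np.ravel(m["tvec"])
    return np.array(m["mtx"]),T
def grab(n,f=None):
    K,T=cam(n); p,d=r.grab_frame(n)
    if f: cv2.imwrite("pics/"+f,cv2.cvtColor(p,cv2.COLOR_RGB2BGR))
    v,u=np.mgrid[:384,:512]
    P=np.stack([(u-K[0,2])/K[0,0]*d,(v-K[1,2])/K[1,1]*d,d],-1)@T[:3,:3].T+T[:3,3]
    P[d<=0]=np.nan
    return p,d,P
def ray(n,u,v,z):
    K,T=cam(n); q=T[:3,:3]@np.linalg.inv(K)@[u,v,1]; return T[:3,3]+q*(z-T[2,3])/q[2]
def proj(n,X):
    K,T=cam(n); c=(np.asarray(X)-T[:3,3])@T[:3,:3]; return (K@(c/c[2]))[:2]
E
python3 - <<'E'
from h import *
ims=[]
for n in("scene","side","wrist"):
    p,d,P=grab(n); np.save(f"{n}_p.npy",p);np.save(f"{n}_P.npy",P); ims.append(p); K,T=cam(n); print(n,T.round(3).tolist(),K[0,0])
b=np.vstack([np.hstack(ims[:2]),np.hstack([ims[2],0*ims[2]])])[...,::-1]
cv2.imwrite("pics/a.png",cv2.resize(b,(800,600),interpolation=cv2.INTER_AREA))
print(r.get_obs(),r.grip_point_offset)
E
```

```text
scene [[0.89, 0.338, -0.307, 0.873], [0.456, -0.681, 0.573, -0.629], [-0.016, -0.65, -0.76, 0.94], [0.0, 0.0, 0.0, 1.0]] 380.28617174329423
side [[-0.777, -0.375, 0.505, -0.1], [-0.629, 0.436, -0.644, 0.808], [0.021, -0.818, -0.575, 0.824], [0.0, 0.0, 0.0, 1.0]] 428.38835612349226
wrist [[1.0, 0.0, -0.002, 0.675], [-0.0, -0.96, -0.282, 0.073], [-0.002, 0.282, -0.96, 0.374], [0.0, 0.0, 0.0, 1.0]] 273.97272869114033
{'clock': 0.15, 'joints': array([-0.10812074,  0.47761958,  0.0223401 ,  1.5561735 , -0.01149055,
        1.10932472, -0.08310197]), 'qvel': array([-0.00090111, -0.00071922, -0.00107284, -0.00487603, -0.0014211 ,
        0.00151595,  0.00131971]), 'tau': array([ 1.55385478e-03, -5.96924365e+01,  1.60940632e+00, -2.81490952e+01,
        1.26662746e-02,  6.56643446e-03,  5.58682734e-05]), 'tcp_pos': array([6.74506034e-01, 6.94388886e-06, 1.93064181e-01]), 'orientation': array([-2.22074369e+00, -2.22084833e+00,  1.66134291e-03]), 'contact_force': array([ 0.15435126, -0.27043788,  0.51244599]), 'moment': array([-0.01301703,  0.00292903,  0.04104343]), 'grip_width': 0.08523155174573517} 0.0187
```

View pics/a.png

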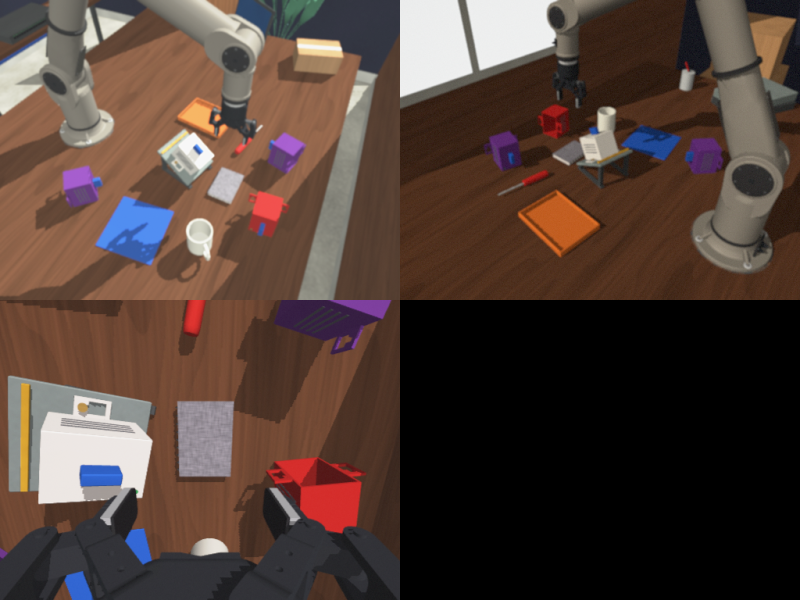

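The white box with the blue rib on the grey stand (scene montage px 186,157; wrist 100,460) is the cover. The purple boxes (80,186; 287,152) and the red box (267,212) are look-alikes. The mat is at -y, the tray at +y.

```bash
cat > m.py <<'E'
from h import *
for n in("scene","side","wrist"):
    p=np.load(n+"_p.npy");P=np.load(n+"_P.npy");h=cv2.cvtColor(p,cv2.COLOR_RGB2HSV)
    H,S,V=[h[...,i].astype(int) for i in range(3)]
    def comps(m,name,amin=60):
        c,l,s,ce=cv2.connectedComponentsWithStats(m.astype(np.uint8))
        for i in range(1,c):
            if s[i,4]<amin: continue
            q=P[l==i];q=q[~np.isnan(q[:,0])]
            if len(q)<20: continue
            lo,hi=np.percentile(q,[2,98],axis=0)
            rc=cv2.minAreaRect(q[:,:2].astype(np.float32)*1000)
            print(n,name,ce[i].round(),s[i,4],'med',np.median(q,0).round(3),'lo',lo.round(3),'hi',hi.round(3),'rect',np.round(rc[0]),np.round(rc[1]),round(rc[2],1))
    comps((H>100)&(H<122)&(S>150)&(V>60),'blue')
    comps((H>5)&(H<17)&(S>190)&(V>140),'orange',150)
    comps((H>18)&(H<30)&(S>150)&(V>120),'yellow',40)
    comps((S<40)&(V>170)&(P[...,2]>.03)&(P[...,0]>.3)&(P[...,0]<.8),'white',200)
p=np.load("wrist_p.npy");P=np.load("wrist_P.npy")
# deck plane: grey pixels
h=cv2.cvtColor(p,cv2.COLOR_RGB2HSV).astype(int)
m=(h[...,1]<60)&(h[...,2]>60)&(h[...,2]<190);m[:,230:]=0;m[300:]=0
q=P[m];q=q[(q[:,2]>.03)&(q[:,2]<.16)]
np.save("deckq.npy",q)
for it in range(3):
    A=np.c_[q[:,:2],np.ones(len(q))];c=np.linalg.lstsq(A,q[:,2],rcond=None)[0];e=q[:,2]-A@c;q=q[abs(e)<max(.002,2*e.std())]
nn=np.array([-c[0],-c[1],1]);nn/=np.linalg.norm(nn);print('deck',len(q),nn,e.std(),c)
cv2.imwrite("pics/b.png",cv2.resize(p[60:300,0:260,::-1],None,fx=3,fy=2.5,interpolation=cv2.INTER_CUBIC)[:600,:800])
E
python3 m.py
```

```text
scene blue [24. 65.] 76 med [-0.616  0.217  0.103] lo [-0.623  0.103  0.099] hi [-0.608  0.372  0.106] rect [-615.  239.] [ 16. 274.] 0.2
scene blue [124. 233.] 79 med [ 0.276 -0.247  0.064] lo [ 0.263 -0.255  0.045] hi [ 0.284 -0.237  0.075] rect [ 273. -245.] [22. 16.] 44.5
scene blue [173. 294.] 4977 med [ 0.48  -0.32   0.002] lo [ 0.381 -0.408 -0.001] hi [ 0.573 -0.216  0.006] rect [ 476. -311.] [197. 198.] 7.9
scene white [294.  31.] 2109 med [ 0.646 -0.014  0.615] lo [ 0.557 -0.042  0.572] hi [0.715 0.039 0.658] rect [524. 523.] [ 184. 1181.] 11.4
scene white [243. 198.] 1719 med [ 0.543 -0.034  0.126] lo [ 0.451 -0.066  0.033] hi [0.606 0.051 0.171] rect [533.  -9.] [151. 156.] 76.6
scene white [256. 302.] 868 med [ 0.698 -0.269  0.072] lo [ 0.658 -0.311  0.032] hi [ 0.746 -0.226  0.095] rect [ 707. -266.] [ 80. 105.] 77.4
side blue [322. 182.] 1823 med [ 0.467 -0.299  0.007] lo [ 0.375 -0.403  0.003] hi [ 0.568 -0.21   0.011] rect [ 475. -309.] [199. 203.] 7.6
side blue [248. 167.] 69 med [ 0.562 -0.011  0.165] lo [ 0.548 -0.016  0.151] hi [ 0.586 -0.005  0.179] rect [567. -1
[... 1066 characters left out ...]
] rect [ 583. -125.] [317.  62.] 73.2
wrist blue [100. 367.] 917 med [ 0.406 -0.344  0.005] lo [ 0.382 -0.381  0.003] hi [ 0.621 -0.011  0.294] rect [ 494. -187.] [442.  73.] 61.7
wrist yellow [ 31. 174.] 1410 med [0.46  0.019 0.116] lo [ 0.441 -0.053  0.113] hi [0.475 0.078 0.119] rect [457.   9.] [144.   8.] 76.5
wrist white [113. 195.] 12042 med [0.543 0.008 0.15 ] lo [ 0.506 -0.044  0.068] hi [0.607 0.057 0.174] rect [544.   0.] [107. 149.] 66.5
wrist white [266. 322.] 200 med [ 0.689 -0.221  0.037] lo [ 0.67  -0.228  0.03 ] hi [ 0.714 -0.219  0.046] rect [ 693. -224.] [50. 11.] 1.1
deck 8363 [ 0.45631579 -0.09151064  0.88509983] 0.007671026575913045 [-0.51555291  0.10339019  0.3425585 ]
```

View pics/b.png

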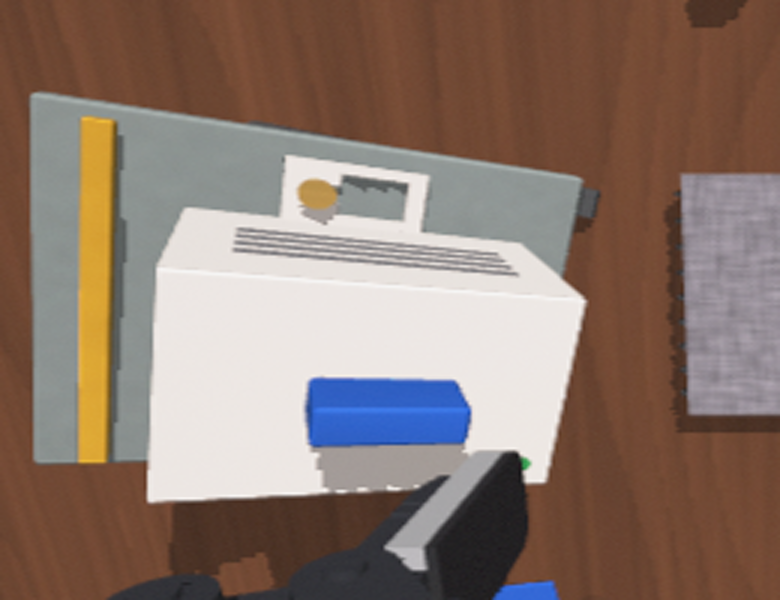

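The crop shows the white cover: blue rib at (388,410), ear slot with brass screw at (318,193), and the yellow stop bar upslope at x≈97. This is the right part. Next I'll compute the first approach.

```bash
cat >> h.py <<'E'
import json,os
def frame(O,psi):
    a=np.array([np.cos(psi),np.sin(psi),0]);c,s=np.cos(np.pi/6),.5
    ex=-c*a+[0,0,s];ez=s*a+[0,0,c];return np.array(O),np.c_[ex,np.cross(ez,ex),ez]
def delta(p,Rt):
    o=r.get_obs();R0=R.from_rotvec(o["orientation"]).as_matrix()
    print("shift mm",(R0.T@(np.array(p)-o["tcp_pos"])*1000).round(1),"turn",R.from_matrix(R0.T@Rt).as_rotvec().round(4))
TILT=np.diag([1,-1,-1])
E
python3 - <<'E'
from h import *
p=np.load("wrist_p.npy");P=np.load("wrist_P.npy");h=cv2.cvtColor(p,cv2.COLOR_RGB2HSV).astype(int)
m=(h[...,0]>18)&(h[...,0]<30)&(h[...,1]>150)&(h[...,2]>120);m[:,60:]=0
q=P[m];q=q[abs(q[:,2]-.116)<.006]
vx,vy,x0,y0=cv2.fitLine(q[:,:2].astype(np.float32),cv2.DIST_HUBER,0,1e-4,1e-4).ravel();print('bar',np.degrees(np.arctan2(vy,vx)),x0,y0,q.min(0),q.max(0))
psi=np.arctan2(vy,vx)%np.pi-np.pi/2;print(np.degrees(psi))
# deck: grey tones, residual using tilt 30
q=np.load("deckq.npy");O,F=frame([.510,-.004,.075],psi)
d=(q-O)@F;print('deck z hist',np.histogram(d[:,2],bins=np.arange(-.02,.03,.004)))
dd=d[abs(d[:,2])<.004];print('deck ext',dd.min(0),dd.max(0),np.percentile(dd[:,:2],[1,99],axis=0),np.median(dd[:,2]))
hh=(h[...,0]>100)&(h[...,0]<122)&(h[...,1]>150)&(h[...,2]>60)
b=P[hh];b=b[b[:,2]>.14];d=(b-O)@F;t=d[d[:,2]>.111]
print('rib top',len(t),t.min(0),t.max(0),np.median(t,0))
w=P[(h[...,1]<40)&(h[...,2]>170)];d=(w-O)@F;t=d[abs(d[:,2]-.088)<.004];print('cover top',np.percentile(t,[1,50,99],axis=0))
rib=O+F@[-.009,0,.114];print(rib);delta(rib+.08*F[:,2],F@TILT)
E
```

```text
bar 76.31418 0.45892468 0.016589256 [ 0.43826194 -0.05666915  0.11057819] [0.47715311 0.07935249 0.12096761]
-13.68582
deck z hist (array([   0,    0,    2,   60, 1881, 6408,   44,    0,    1,    0,    0,
          5]), array([-0.02 , -0.016, -0.012, -0.008, -0.004,  0.   ,  0.004,  0.008,
        0.012,  0.016,  0.02 ,  0.024,  0.028]))
deck ext [-0.08437499 -0.07737642 -0.00395194] [0.08546271 0.07299196 0.00398613] [[-0.08132092 -0.07700755]
 [ 0.08456875  0.06849082]] 0.000640462429505391
rib top 887 [-0.02813332 -0.05614071  0.11100094] [0.01579547 0.00474442 0.27649628] [-0.00614823 -0.00409607  0.1145762 ]
cover top [[-0.06316989 -0.04219875  0.08531804]
 [ 0.01206856 -0.01434082  0.08869001]
 [ 0.04556214  0.03722342  0.09030916]]
[ 0.57295457 -0.01933017  0.1692269 ]
shift mm [-28.8 -62.8 -45.4] turn [ 0.3469  0.4423 -1.2997]
```

play_rows:
  deltas:
    - [60,[-3,-5,-30],[0.04,0.05,-0.15]]
    - [60,[-7,-15,-45],[0.09,0.11,-0.325]]
    - [60,[-12,-28,-45],[0.14,0.175,-0.5]]
    - [60,[-18,-42,-45],[0.18,0.23,-0.68]]
    - [60,[-22,-52,-45],[0.23,0.29,-0.85]]
    - [60,[-25,-60,-45],[0.27,0.35,-1.02]]
    - [60,[-27,-62.5,-45],[0.31,0.4,-1.17]]
    - [60,[-27,-62.5,-45],[0.347,0.442,-1.3]]
  squeeze: 40

```text
clock: 1.15
tcp_pos: [0.6118, -0.0278, 0.2375]
orientation: [-0.307, -2.6, -0.084]
contact_force: [-0.1, 1.0, 0.1]
grip_width: 0.06
```

```bash
cat > look.py <<'E'
from h import *
import sys
O,F=frame([.5105,-.0021,.075],np.radians(-13.7))
def seg(P,p,col):
    h=cv2.cvtColor(p,cv2.COLOR_RGB2HSV).astype(int)
    return None
E
sed -i 's/^def seg.*//;s/^    h=cv2.*//;s/^    return None//' look.py
python3 - <<'E'
from look import *
o=r.get_obs();print(o['joints'].round(3),o['tcp_pos'])
p,d,P=grab("wrist","c.png");h=cv2.cvtColor(p,cv2.COLOR_RGB2HSV).astype(int)
b=P[(h[...,0]>100)&(h[...,0]<122)&(h[...,1]>150)&(h[...,2]>60)];q=(b-O)@F;t=q[abs(q[:,2]-.114)<.004]
print('rib',np.percentile(t,[1,50,99],axis=0).round(4))
w=P[(h[...,1]<40)&(h[...,2]>150)];q=(w-O)@F;t=q[(abs(q[:,2]-.088)<.004)];print('top',np.percentile(t,[1,50,99],axis=0).round(4))
rib=O+F@[-.009,0,.114];delta(rib-.0225*F[:,2],F@TILT)
E
```

```text
[ 0.157  0.701 -0.264  1.2    0.007  1.762  1.245] [ 0.61184767 -0.02782137  0.2375459 ]
rib [[-0.0273 -0.0064  0.1123]
 [-0.0067 -0.0005  0.1147]
 [ 0.0112  0.0054  0.1163]]
top [[-0.0635 -0.0389  0.0872]
 [-0.0022  0.0006  0.0889]
 [ 0.0456  0.0401  0.0906]]
shift mm [ 1.000e-01 -1.000e-01  1.003e+02] turn [-0.0028 -0.0054  0.0103]
```

View pics/c.png

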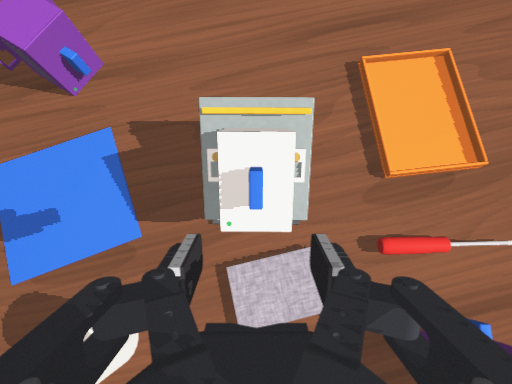

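View: cover rib at (256,187) on the stand, tray at (423,112), mat at (68,200), screwdriver at (430,245). The rib lies within about 1 mm of where I predicted it. Descending to grip.

play_rows:
  deltas:
    - [50,[0,0,20],[0,0,0]]
    - [45,[0,0,50],[-0.003,-0.005,0.01]]
    - [45,[0,0,80],[-0.003,-0.005,0.01]]
    - [45,[0,0,95],[-0.003,-0.005,0.01]]
    - [45,[0,0,100],[-0.003,-0.005,0.01]]
    - [10,[0,0,100],[-0.003,-0.005,0.01]]
    - [5,[0,0,100],[-0.003,-0.005,0.01]]
    - [5,[0,0,100],[-0.003,-0.005,0.01]]
  squeeze: 60

```text
clock: 2.2
tcp_pos: [0.5635, -0.0148, 0.1505]
orientation: [-0.313, -2.603, -0.085]
contact_force: [0.3, -1.2, 0.4]
grip_width: 0.0052
```

play_rows:
  deltas:
    - [5,[0,0,0],[0,0,0]]
    - [5,[0,0,0],[0,0,0]]
    - [5,[1,0,0],[0,0,0]]
    - [5,[4,0,0],[0,0,0]]

```text
clock: 2.7
tcp_pos: [0.5599, -0.0139, 0.1524]
orientation: [-0.313, -2.602, -0.084]
contact_force: [0.3, 1.0, 0.1]
grip_width: 0.0048
```

Run:
```python
from look import *
o=r.get_obs();print(o['joints'].round(3),o['contact_force'],o['moment'])
rib=O+F@[-.009,0,.114];print('rel',(F.T@(o['tcp_pos']-rib)*1000).round(1));delta(rib-.0225*F[:,2],F@TILT)
```

```text
[ 0.17   0.679 -0.279  1.441  0.009  1.54   1.235] [0.33830269 1.01385953 0.14945542] [-0.15200325 -0.48405801 -0.0417491 ]
rel [  3.7  -0.2 -21.5]
shift mm [-3.7 -0.2  1. ] turn [0.0006 0.0006 0.0002]
```

The fingers closed to 5 mm on a 14 mm rib, so I'm checking what happened.

Run:
```python
from look import *
p,d,P=grab("wrist");s,_,_=grab("scene")
a=cv2.resize(p[:, 100:430],(480,560));b=cv2.resize(s[100:260,160:330],(320,300))
c=np.zeros((560,800,3),np.uint8);c[:,:480]=a;c[:300,480:]=b
s2,_,_=grab("side");c[300:,480:]=cv2.resize(s2[110:240,180:340],(320,260))
cv2.imwrite("pics/d.png",c[...,::-1])
```

```text
(no output)
```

View pics/d.png

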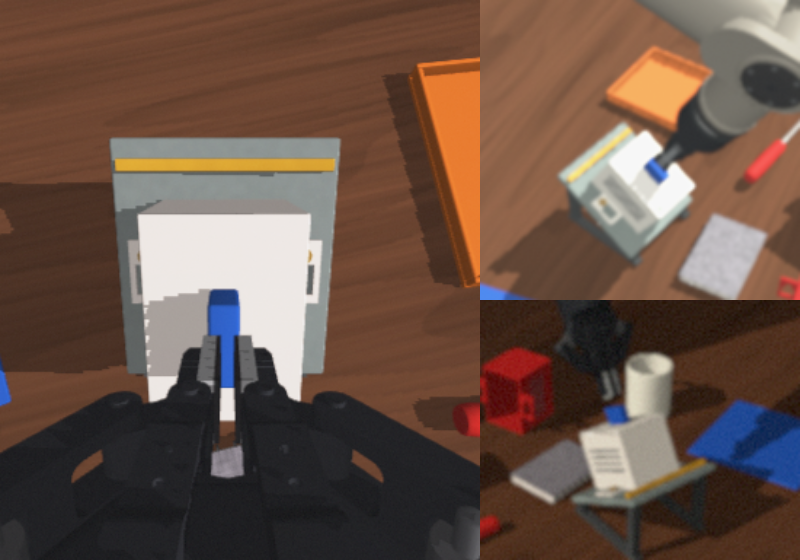

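The fingers look to be on either side of the rib. I'll check by measuring whether the cover moved with the 4 mm push.

```bash
cat >> look.py <<'E'
def cover():
    o=r.get_obs();p,d,P=grab("wrist");h=cv2.cvtColor(p,cv2.COLOR_RGB2HSV).astype(int)
    b=P[(h[...,0]>100)&(h[...,0]<122)&(h[...,1]>150)&(h[...,2]>60)];q=(b-O)@F;t=q[abs(q[:,2]-.114)<.004]
    if len(t)>5: print('rib',np.percentile(t,[1,50,99],axis=0).round(4).tolist())
    w=P[(h[...,1]<40)&(h[...,2]>120)];q=(w-O)@F;t=q[(abs(q[:,2]-.088)<.003)];print('top',np.percentile(t,[1,50,99],axis=0).round(4).tolist())
    print('tcp in stand',(F.T@(o['tcp_pos']-O)*1000).round(1),'width',o['grip_width'],o['contact_force'],o['moment'])
    print([ (n,proj("wrist",O+F@np.array(x)).round()) for n,x in [('ribnear',(.011,0,.114)),('ribfar',(-.029,0,.114)),('topedge',(.046,0,.088))]])
E
python3 -c "
from look import *
cover()"
```

```text
rib [[-0.0274, -0.0061, 0.1108], [0.0007, -0.0011, 0.1148], [0.0113, 0.0063, 0.1162]]
top [[-0.053, -0.039, 0.087], [0.0139, 0.0003, 0.0888], [0.0459, 0.0393, 0.0903]]
tcp in stand [-5.3 -0.3 92.7] width 0.004940969680211584 [-0.02105516  0.53202686  0.16916945] [-0.12930869 -0.54555984  0.00955471]
[('ribnear', array([253., 209.])), ('ribfar', array([253., 266.])), ('topedge', array([253., 146.]))]
```

play_rows:
  deltas:
    - [0,[0,0,0],[0,0,0]]
    - [0,[2,0,0],[0,0,0]]
    - [0,[4,0,0],[0,0,0]]

```text
clock: 3.28
tcp_pos: [0.5566, -0.0131, 0.1546]
orientation: [-0.312, -2.603, -0.085]
contact_force: [0.6, -0.2, -0.1]
grip_width: -0.0003
```

```bash
python3 -c "
from look import *
cover()"
```

```text
rib [[0.0017, -0.0061, 0.1108], [0.0071, 0.0001, 0.1146], [0.0115, 0.0063, 0.116]]
top [[-0.0441, -0.039, 0.0867], [0.0143, 0.001, 0.0889], [0.046, 0.0392, 0.0903]]
tcp in stand [-1.2 -0.3 92.6] width -0.0003161158057646876 [ 0.59393416 -0.24877107 -0.11865358] [-0.12173092 -0.50286945  0.00980522]
[('ribnear', array([253., 215.])), ('ribfar', array([253., 272.])), ('topedge', array([253., 153.]))]
```

Run:
```python
from look import *
o=r.get_obs();p,d,P=grab("wrist","e0.png");R0=R.from_rotvec(o['orientation']).as_matrix()
q=(P-o['tcp_pos'])@R0*1000
for v in range(180,320,6):
    print(v,[ '%d,%d,%d'%tuple(q[v,u]) if d[v,u]>0 else '-' for u in range(230,280,6)])
s,_,_=grab("side");cv2.imwrite("pics/e.png",np.hstack([cv2.resize(p[150:330,180:330],(400,480)),cv2.resize(s[120:220,210:310],(400,480))])[...,::-1])
```

```text
180 ['28,-16,3', '28,-12,4', '28,-8,3', '28,-3,3', '28,0,3', '28,4,4', '28,8,4', '28,12,2', '28,16,3']
186 ['24,-16,4', '24,-12,3', '24,-8,3', '24,-3,3', '24,0,2', '23,4,4', '24,8,4', '24,12,2', '24,16,3']
192 ['19,-16,4', '19,-12,3', '19,-8,4', '19,-4,4', '19,0,3', '19,4,4', '19,8,3', '19,12,4', '19,17,4']
198 ['15,-16,2', '15,-12,3', '15,-8,4', '15,-4,4', '15,0,3', '15,4,3', '15,8,3', '15,12,4', '15,17,3']
204 ['10,-17,4', '10,-12,4', '10,-8,4', '11,-4,1', '12,0,0', '12,4,0', '10,8,3', '10,12,4', '10,17,4']
210 ['6,-16,3', '6,-12,3', '6,-8,3', '12,-3,-12', '11,0,-11', '12,4,-12', '6,8,4', '6,12,3', '-']
216 ['1,-17,4', '1,-12,4', '10,-7,-18', '11,-3,-21', '11,0,-21', '11,4,-21', '1,8,4', '1,13,3', '1,17,3']
222 ['-3,-17,4', '-3,-12,4', '7,-7,-20', '8,-3,-23', '7,0,-22', '7,4,-21', '-2,8,3', '-2,13,4', '-3,17,5']
228 ['-7,-17,4', '-7,-13,4', '2,-7,-19', '3,-3,-21', '3,0,-22', '3,4,-22', '-7,8,4', '-8,13,5', '-7,17,3']
234 ['-12,-17,4', '-12,-13,4', '-1,-7,-20', '11,-2,-47', '11,0,-47', '11,3,-47', '10,6,-46', '-12,13,4', '-11,17,3']
240 ['-16,-17,3', '7,-9,-47', '7,-5,-46', '11,-2,-
[... 893 characters left out ...]
6', '13,-3,-97', '9,-1,-92', '-2,0,-75', '3,3,-83', '12,5,-96', '13,7,-97', '11,9,-95']
294 ['17,-6,-106', '16,-4,-105', '17,-2,-106', '3,-1,-86', '-4,0,-76', '0,3,-83', '13,4,-101', '17,6,-106', '16,8,-105']
300 ['17,-6,-109', '17,-4,-109', '15,-2,-107', '0,-1,-86', '-8,0,-75', '0,3,-85', '10,4,-100', '17,6,-109', '17,8,-109']
306 ['17,-6,-112', '17,-4,-112', '14,-2,-108', '-3,-1,-85', '-145,0,92', '-4,3,-85', '8,4,-101', '17,6,-112', '16,8,-111']
312 ['16,-6,-114', '17,-4,-115', '12,-2,-108', '-5,-1,-86', '-143,0,80', '-142,6,78', '6,4,-101', '16,6,-113', '17,7,-114']
318 ['17,-5,-117', '16,-4,-116', '10,-2,-108', '-7,-1,-88', '-147,0,74', '-147,6,75', '5,4,-102', '15,6,-114', '17,7,-117']
```

View pics/e.png

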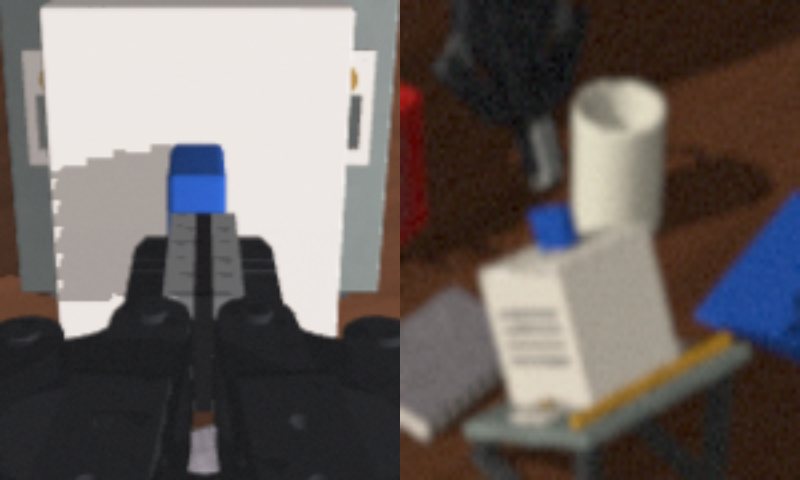

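The wrist depth shows the lowest visible finger point about 46 mm behind the reported TCP, and the side view shows the shut tips hanging clearly above the rib. I'll cross-check with the side camera.

Run:
```python
from look import *
o=r.get_obs();R0=R.from_rotvec(o['orientation']).as_matrix()
for z in(0,-20,-40,-46,-60): print(z,proj("side",o['tcp_pos']+R0[:,2]*z/1000).round(1),proj("scene",o['tcp_pos']+R0[:,2]*z/1000).round(1))
print('rib',proj("side",O+F@[-.009,0,.114]))
s,ds,Ps=grab("side");q=(Ps-o['tcp_pos'])@R0*1000
for v in range(140,176,3): print(v,[ '%d,%d,%d'%tuple(q[v,u]) if ds[v,u]>0 else '-' for u in range(238,258,3)])
print(r.grip_point_offset, r.camera_model("wrist")["T_tool_cam"])
```

```text
0 [250.1 170.4] [250.6 188.7]
-20 [248.2 163.9] [253.4 186.2]
-40 [246.2 157.3] [256.3 183.7]
-46 [245.6 155.3] [257.1 182.9]
-60 [244.2 150.6] [259.2 181.1]
rib [246.68999785 163.56531409]
140 ['13,17,-95', '13,8,-92', '11,-2,-89', '10,-13,-86', '-393,-279,-53', '-388,-290,-49', '-234,-203,-58']
143 ['5,15,-86', '12,10,-84', '7,-2,-81', '6,-12,-78', '-377,-265,-43', '-213,-173,-53', '-238,-202,-47']
146 ['0,15,-78', '7,10,-76', '12,3,-73', '3,-11,-70', '-359,-250,-33', '-216,-172,-43', '-193,-169,-42']
149 ['-372,-202,-37', '6,12,-68', '7,3,-65', '11,-3,-62', '-348,-239,-23', '-223,-173,-32', '-200,-170,-31']
152 ['-353,-187,-28', '2,12,-59', '7,6,-57', '11,0,-54', '-330,-224,-14', '-226,-171,-22', '-203,-168,-21']
155 ['-331,-170,-19', '-2,12,-51', '7,9,-49', '12,3,-46', '-317,-212,-5', '-225,-167,-12', '-211,-170,-10']
158 ['-323,-161,-9', '-310,-166,-7', '-312,-180,-3', '-299,-185,-1', '-302,-199,3', '-237,-171,-1', '-214,-168,0']
161 ['-302,-145,-1', '-302,-158,1', '-292,-164,4', '-293,-177,8', '-285,-185,11', '-241,-169,9', '-223,-171,10']
164 ['-294,-137,7', '-287,-145,10', '-15,4,-21', '1,4,-20', '10,0,-19', '-255,-175,21', '-231,-172,22']
167 ['-279,-125,15', '-274,-134,18', '-17,6,-13', '3,8,-13', '11,4,-11', '12,-4,-8', '-233,-169,32']
170 ['-268,-115,24', '-261,-123,27', '-21,6,-4', '-6,5,-3', '7,4,-2', '8,-4,0', '20,-6,1']
173 ['-48,13,1', '-30,14,2', '-10,16,2', '13,20,1', '29,20,2', '48,22,2', '44,11,5']
0.0187 [[-3.33886820e-04 -9.59618139e-01 -2.81305734e-01  7.19488244e-02]
 [ 9.99999896e-01 -4.07528373e-04  2.03283566e-04  1.40304800e-03]
 [-3.09714665e-04 -2.81305637e-01  9.59618175e-01 -1.80783856e-01]
 [ 0.00000000e+00  0.00000000e+00  0.00000000e+00  1.00000000e+00]]
```

Both cameras agree that the real fingertips are about 45 mm behind the reported TCP. I'll apply that offset throughout: open, descend 43 mm more, and grip.

play_rows:
  deltas:
    - [45,[-4,0,0],[0,0,0]]
    - [45,[-7.5,0,5],[0,0,0]]
    - [45,[-7.5,0,20],[0,0,0]]
    - [45,[-7.5,0,35],[0,0,0]]
    - [45,[-7.5,0,43],[0,0,0]]
    - [5,[-7.5,0,43],[0,0,0]]
    - [5,[-7.5,0,43],[0,0,0]]
    - [5,[-7.5,0,43],[0,0,0]]
  squeeze: 70

```text
clock: 4.47
tcp_pos: [0.5435, -0.0113, 0.1145]
orientation: [-0.315, -2.606, -0.083]
contact_force: [3.7, -3.1, 6.5]
grip_width: 0.0128
```

play_rows:
  deltas:
    - [5,[0,0,0],[0,0,0]]
    - [5,[2,0,0],[0,0,0]]
    - [5,[4,0,0],[0,0,0]]

```text
clock: 4.85
tcp_pos: [0.5404, -0.0104, 0.1165]
orientation: [-0.315, -2.607, -0.083]
contact_force: [3.3, -1.5, 0.5]
grip_width: 0.0128
```

```bash
python3 -c "
from look import *
cover()"
```

```text
rib [[-0.0238, -0.0068, 0.111], [-0.0023, -0.0005, 0.1148], [0.0147, 0.006, 0.1162]]
top [[-0.0565, -0.0393, 0.0871], [0.0228, -0.0001, 0.0889], [0.0494, 0.0387, 0.0903]]
tcp in stand [-6.1  0.9 51.4] width 0.012757252398800139 [ 3.26961446 -1.51343475  0.48493884] [-0.22125536 -1.11232134 -0.0530398 ]
[('ribnear', array([255., 237.])), ('ribfar', array([255., 308.])), ('topedge', array([255., 155.]))]
```

Gripped (opening 12.8 mm) and the cover moved with the hand. Pushing it on to the stop.

play_rows:
  deltas:
    - [5,[2.5,0,0],[0,0,0]]
    - [5,[6,0,0],[0,0,0]]
    - [5,[9.5,0,0],[0,0,0]]
    - [5,[12,0,0],[0,0,0]]
    - [5,[13.5,0,0],[0,0,0]]
    - [5,[13.5,0,0],[0,0,0]]

```text
clock: 5.65
tcp_pos: [0.5285, -0.0076, 0.1235]
orientation: [-0.315, -2.606, -0.082]
contact_force: [1.9, -1.5, 1.9]
grip_width: 0.0128
```

```bash
python3 -c "
from look import *
cover();delta(r.get_obs()['tcp_pos'],F@TILT)"
```

```text
rib [[-0.0097, -0.0066, 0.1112], [0.0118, -0.0004, 0.1148], [0.0287, 0.0061, 0.1164]]
top [[-0.0426, -0.0392, 0.0872], [0.0368, 0.0, 0.0889], [0.0635, 0.0389, 0.0902]]
tcp in stand [ 7.9  1.1 51.4] width 0.012784368888178889 [ 1.91001121 -1.46592522  1.88651472] [-0.30016973 -0.81011433  0.04280775]
[('ribnear', array([255., 263.])), ('ribfar', array([255., 330.])), ('topedge', array([255., 180.]))]
shift mm [0. 0. 0.] turn [-0.0001  0.0049 -0.0014]
```

play_rows:
  deltas:
    - [5,[0,0,-2],[0,0,0]]
    - [5,[0,0,-6],[0,0,0]]
    - [5,[0,0,-12],[0,0,0]]
    - [5,[0,0,-12],[0,0,0]]

```text
clock: 6.2
tcp_pos: [0.5347, -0.009, 0.1343]
orientation: [-0.315, -2.607, -0.083]
contact_force: [1.1, 0.5, -1.8]
grip_width: 0.0126
```

Run:
```python
from look import *
cover()
p=np.load("wrist_p.npy")
# tray & mat from fresh cameras
for n in("scene","side","wrist"):
    p,d,P=grab(n);h=cv2.cvtColor(p,cv2.COLOR_RGB2HSV).astype(int);H,S,V=h[...,0],h[...,1],h[...,2]
    for nm,m in(('mat',(H>100)&(H<122)&(S>150)&(V>60)&(abs(P[...,2]-.004)<.008)&(P[...,1]<-.1)),('tray',(H>5)&(H<17)&(S>190)&(V>100)&(P[...,1]>.1)&(P[...,2]<.03)&(P[...,2]>-.005))):
        q=P[m]
        if len(q)<400: continue
        c,l,s,ce=cv2.connectedComponentsWithStats(m.astype(np.uint8));i=1+s[1:,4].argmax();q=P[l==i]
        rc=cv2.minAreaRect(q[:,:2].astype(np.float32)*1000);print(n,nm,s[i],np.round(rc[0],1),np.round(rc[1]),round(rc[2],1),np.percentile(q[:,2],[2,50,98]).round(3))
```

```text
rib [[0.0278, -0.0067, 0.1101], [0.0285, -0.0006, 0.1143], [0.0291, 0.0056, 0.1178]]
top [[0.0634, -0.0397, 0.085], [0.0636, -0.0001, 0.0897], [0.0637, 0.0382, 0.0909]]
tcp in stand [ 7.9  0.9 63.9] width 0.012571734761663591 [ 1.13454443  0.50300953 -1.82817349] [-0.14940784 -0.72080528 -0.02544044]
[('ribnear', array([255., 251.])), ('ribfar', array([255., 314.])), ('topedge', array([255., 175.]))]
scene mat [ 123  253   98   86 4971] [ 475.5 -312.1] [198. 197.] 8.0 [-0.001  0.002  0.006]
side mat [ 285  161   74   44 1811] [ 474.2 -308.9] [197. 205.] 7.7 [0.003 0.007 0.011]
side tray [ 151  243  105   87 4808] [468.6 285.5] [179. 243.] 83.0 [0.002 0.007 0.022]
wrist mat [    0   146    97   193 13396] [ 469.2 -261.4] [199. 106.] 7.7 [0.003 0.005 0.006]
wrist tray [  391    37   121   177 15934] [459.1 293. ] [158. 221.] 82.9 [0.005 0.006 0.021]
```

Lifted cleanly: about 1.8 N of weight, and the cover is moving with the hand. Continuing the lift.

play_rows:
  deltas:
    - [5,[0,0,-12],[0,0,0]]
    - [5,[0,0,-30],[0,0,0]]
    - [5,[0,0,-50],[0,0,0]]
    - [5,[0,0,-70],[0,0,0]]
    - [5,[0,0,-84],[0,0,0]]
    - [5,[0,0,-92],[0,0,0]]

```text
clock: 7.15
tcp_pos: [0.579, -0.0199, 0.2144]
orientation: [-0.315, -2.607, -0.083]
contact_force: [-0.4, -0.2, -1.4]
grip_width: 0.0129
```

Run:
```python
from look import *
o=r.get_obs();print((F.T@(o['tcp_pos']-O)*1000).round(1),o['joints'].round(3),o['contact_force'],o['grip_width'])
U=np.array([[-1,0,0],[0,1,0],[0,0,-1.]]).T
for z in(.16,.075): delta([.475,-.311,z],U)
```

```text
[  8.4   1.  156.2] [ 0.167  0.653 -0.275  1.335  0.002  1.666  1.235] [-0.41572605 -0.21971453 -1.43566744] 0.012925526893035603
shift mm [   0.5 -307.5   63.2] turn [ 0.0616 -0.5158 -0.2351]
shift mm [ -41.6 -307.4  137. ] turn [ 0.0616 -0.5158 -0.2351]
```

play_rows:
  deltas:
    - [5,[0,-15,0],[0,0,0]]
    - [5,[0,-50,0],[0.005,-0.04,-0.02]]
    - [5,[0,-95,5],[0.015,-0.13,-0.06]]
    - [5,[0,-145,15],[0.027,-0.23,-0.105]]
    - [5,[0,-195,30],[0.04,-0.33,-0.15]]
    - [5,[0,-245,45],[0.05,-0.43,-0.195]]
    - [5,[0,-285,57],[0.06,-0.5,-0.23]]
    - [5,[0.5,-307,63],[0.0616,-0.5158,-0.2351]]

```text
clock: 8.15
tcp_pos: [0.4703, -0.3139, 0.1592]
orientation: [-0.007, -3.139, 0.001]
contact_force: [0.3, 1.0, -1.7]
grip_width: 0.0127
```

Run:
```python
from look import *
o=r.get_obs();print(o['joints'].round(3),o['tcp_pos'],o['contact_force'],o['grip_width'])
U=np.array([[-1,0,0],[0,1,0],[0,0,-1.]]).T
delta([.475,-.311,.057],U)
```

```text
[ 0.681  0.349 -0.254  1.842  0.107  0.965  1.947] [ 0.47032726 -0.3138549   0.15919225] [ 0.29602678  0.98739156 -1.66090408] 0.012725003678069538
shift mm [ -4.9   3.  102.2] turn [-0.0008 -0.0028 -0.0046]
```

play_rows:
  deltas:
    - [5,[-2,1,15],[0,0,0]]
    - [5,[-5,3,40],[0,-0.003,-0.005]]
    - [5,[-5,3,65],[0,-0.003,-0.005]]
    - [5,[-5,3,85],[0,-0.003,-0.005]]
    - [5,[-5,3,95],[0,-0.003,-0.005]]
    - [5,[-5,3,99],[0,-0.003,-0.005]]
    - [5,[-5,3,100.5],[0,-0.003,-0.005]]
    - [5,[-5,3,100.5],[0,-0.003,-0.005]]

```text
clock: 9.15
tcp_pos: [0.4755, -0.3111, 0.0592]
orientation: [-0.001, 3.141, -0.002]
contact_force: [-0.1, 0.3, -2.0]
grip_width: 0.0127
```

play_rows:
  deltas:
    - [5,[0,0,0.7],[0,0,0]]
    - [5,[0,0,1.2],[0,0,0]]
    - [5,[0,0,1.2],[0,0,0]]

```text
clock: 9.52
tcp_pos: [0.4755, -0.3112, 0.0581]
orientation: [-0.0, 3.14, -0.002]
contact_force: [-0.3, -0.4, -2.2]
grip_width: 0.0127
```

play_rows:
  deltas:
    - [5,[0,0,0.8],[0,0,0]]
    - [5,[0,0,1.6],[0,0,0]]
    - [5,[0,0,2.2],[0,0,0]]
    - [5,[0,0,2.2],[0,0,0]]

```text
clock: 10.02
tcp_pos: [0.4755, -0.3111, 0.0558]
orientation: [-0.0, 3.141, -0.002]
contact_force: [-0.0, -0.4, -1.6]
grip_width: 0.0132
```

play_rows:
  deltas:
    - [5,[0,0,0.8],[0,0,0]]
    - [5,[0,0,1.6],[0,0,0]]
    - [5,[0,0,1.6],[0,0,0]]

```text
clock: 10.4
tcp_pos: [0.4754, -0.3114, 0.0552]
orientation: [0.0, 3.14, -0.003]
contact_force: [-3.6, 0.6, 7.8]
grip_width: 0.0127
```

Touched down at 7.8 N. Releasing and backing off.

play_rows:
  deltas:
    - [20,[0,0,0],[0,0,0]]
    - [40,[0,0,0],[0,0,0]]
    - [45,[0,0,-5],[0,0,0]]
    - [45,[0,0,-25],[0,0,0]]
    - [45,[0,0,-55],[0,0,0]]
    - [45,[0,0,-90],[0,0,0]]
    - [45,[0,0,-125],[0,0,0]]
    - [45,[0,0,-140],[0,0,0]]

```text
clock: 11.4
tcp_pos: [0.4763, -0.3117, 0.1974]
orientation: [0.0, 3.138, -0.005]
contact_force: [-0.2, 0.4, 0.7]
grip_width: 0.0456
```

Run:
```python
from look import *
o=r.get_obs();print(o['tcp_pos'],o['joints'].round(3))
p,d,P=grab("wrist","f.png");h=cv2.cvtColor(p,cv2.COLOR_RGB2HSV).astype(int)
m=(h[...,1]<40)&(h[...,2]>150)&(abs(P[...,2]-.092)<.01)&(abs(P[...,0]-.475)<.12)&(abs(P[...,1]+.31)<.12)
q=P[m];A=np.c_[q[:,:2],np.ones(len(q))];c=np.linalg.lstsq(A,q[:,2],rcond=None)[0];print('top slope',c[:2],np.median(q[:,2]),cv2.minAreaRect(q[:,:2].astype(np.float32)*1000))
delta(O+F@[0,0,.105],F@TILT)
```

```text
[ 0.4762709 -0.311656   0.1974151] [ 0.681  0.312 -0.261  1.799  0.094  1.037  1.955]
top slope [ 0.00347344 -0.00050767] 0.09270512187597252 ((475.23431396484375, -310.234375), (79.64886474609375, 110.34282684326172), 89.99286651611328)
shift mm [-84.6 297.5  31.6] turn [-0.0659  0.5264  0.2326]
```

View pics/f.png

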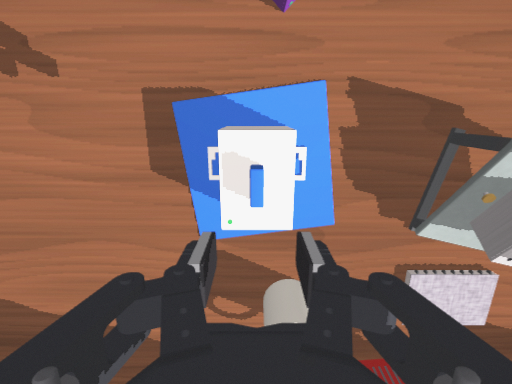

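The picture shows the cover lying flat and centred on the mat (px 257,180); slope about 0, top at 0.0927 m. Next is the can.

play_rows:
  deltas:
    - [50,[-3,20,0],[0,0,0]]
    - [50,[-12,60,0],[-0.005,0.05,0.02]]
    - [50,[-25,110,0],[-0.016,0.13,0.06]]
    - [50,[-40,160,3],[-0.03,0.23,0.105]]
    - [50,[-55,210,10],[-0.04,0.33,0.15]]
    - [50,[-70,255,20],[-0.053,0.43,0.195]]
    - [50,[-82,290,28],[-0.063,0.51,0.225]]
    - [50,[-84.6,297.5,31.6],[-0.066,0.526,0.2326]]

```text
clock: 12.45
tcp_pos: [0.5605, -0.0096, 0.1628]
orientation: [-0.305, -2.597, -0.084]
contact_force: [0.2, -0.4, -0.2]
grip_width: 0.0499
```

Run:
```python
from look import *
o=r.get_obs();print(o['tcp_pos'],o['joints'].round(3))
p,d,P=grab("wrist","g.png");q=(P-O)@F
t=q[(abs(q[...,2]-.082)<.003)&(abs(q[...,0])<.05)&(abs(q[...,1])<.04)];print('rib',len(t),np.percentile(t,[1,50,99],axis=0).round(4).tolist())
t=q[(abs(q[...,2]-.056)<.003)&(abs(q[...,0])<.06)&(abs(q[...,1])<.05)];print('top',len(t),np.percentile(t,[1,50,99],axis=0).round(4).tolist())
delta(O+F@[0,0,.0194],F@TILT)
```

```text
[ 0.56048409 -0.00963004  0.16278869] [ 0.184  0.678 -0.314  1.426  0.021  1.566  1.218]
rib 869 [[-0.0185, -0.0067, 0.0801], [0.0022, 0.0001, 0.0827], [0.02, 0.0071, 0.0841]]
top 5619 [[-0.0378, -0.0321, 0.0548], [0.0056, -0.0009, 0.0569], [0.039, 0.0325, 0.0584]]
shift mm [-0.6 -3.3 82. ] turn [-0.0013 -0.0055  0.0038]
```

View pics/g.png

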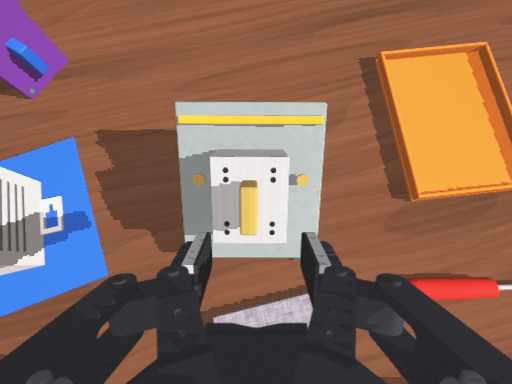

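The steel can (px 249,198) is where it should be, with its brass rib within 1 mm of the pan centre. Descending and gripping.

play_rows:
  deltas:
    - [45,[-0.5,-2,12],[0,-0.003,0]]
    - [45,[-0.5,-4,32],[0,-0.005,0.004]]
    - [45,[-0.5,-4,55],[0,-0.005,0.004]]
    - [45,[-0.5,-4,72],[0,-0.005,0.004]]
    - [45,[-0.5,-4,80],[0,-0.005,0.004]]
    - [45,[-0.5,-4,81],[0,-0.005,0.004]]
    - [5,[-0.5,-4,81],[0,-0.005,0.004]]
    - [5,[-0.5,-4,81],[0,-0.005,0.004]]

```text
clock: 13.5
tcp_pos: [0.521, -0.0053, 0.0931]
orientation: [-0.313, -2.603, -0.082]
contact_force: [0.9, 0.1, 0.6]
grip_width: 0.0126
```

play_rows:
  deltas:
    - [5,[0,0,0],[0,0,0]]
    - [5,[0,0,0],[0,0,0]]
    - [5,[0,0,-2],[0,0,0]]
    - [5,[0,0,-6],[0,0,0]]
    - [5,[0,0,-12],[0,0,0]]
    - [5,[0,0,-12],[0,0,0]]

```text
clock: 14.25
tcp_pos: [0.5275, -0.0067, 0.104]
orientation: [-0.313, -2.604, -0.082]
contact_force: [-0.3, 1.2, -1.4]
grip_width: 0.0122
```

Run:
```python
from look import *
o=r.get_obs();print(o['tcp_pos'],(F.T@(o['tcp_pos']-O)*1000).round(1),o['contact_force'],o['moment'],o['grip_width'])
```

```text
[ 0.52748986 -0.00672511  0.10396702] [-0.8  0.5 33.9] [-0.30198715  1.20818624 -1.35549816] [-0.1769834  -0.7862425  -0.02444224] 0.012194077165519146
```

play_rows:
  deltas:
    - [5,[0,0,-10],[0,0,0]]
    - [5,[0,0,-26],[0,0,0]]
    - [5,[0,0,-45],[0,0,0]]
    - [5,[0,0,-62],[0,0,0]]
    - [5,[0,0,-70],[0,0,0]]
    - [5,[0,0,-72],[0,0,0]]

```text
clock: 15.0
tcp_pos: [0.5627, -0.0152, 0.1668]
orientation: [-0.313, -2.605, -0.082]
contact_force: [-0.3, -0.3, -2.2]
grip_width: 0.0125
```

```bash
cat >> look.py <<'E'
def vert(deg):
    a=np.radians(deg);x=np.array([np.cos(a),np.sin(a),0]);z=np.array([0,0,-1.]);return np.c_[x,np.cross(z,x),z]
E
python3 - <<'E'
from look import *
o=r.get_obs();print(o['tcp_pos'],(F.T@(o['tcp_pos']-O)*1000).round(1),o['contact_force'],o['grip_width'],o['joints'].round(2))
delta([.5086,.2868,.13],vert(172.9))
E
```

```text
[ 0.56270312 -0.01520927  0.16676764] [ -0.7   0.4 106.4] [-0.2846157  -0.31711949 -2.16007109] 0.012496791611533886 [ 0.19  0.67 -0.31  1.42  0.02  1.57  1.22]
shift mm [ 89.4 280.6  93.4] turn [ 0.0292 -0.5201 -0.1127]
```

play_rows:
  deltas:
    - [5,[2,15,0],[0,0,0]]
    - [5,[8,50,2],[0.002,-0.04,-0.01]]
    - [5,[22,95,12],[0.007,-0.13,-0.03]]
    - [5,[38,140,28],[0.013,-0.23,-0.05]]
    - [5,[55,185,47],[0.02,-0.33,-0.072]]
    - [5,[72,230,68],[0.025,-0.43,-0.094]]
    - [5,[85,266,87],[0.028,-0.5,-0.108]]
    - [5,[89.4,280.6,93.4],[0.029,-0.52,-0.1127]]

```text
clock: 16.0
tcp_pos: [0.5037, 0.2916, 0.1295]
orientation: [-0.182, -3.134, -0.002]
contact_force: [0.9, -0.2, -2.4]
grip_width: 0.0125
```

Run:
```python
from look import *
o=r.get_obs();print(o['tcp_pos'],o['contact_force'],o['grip_width'],o['joints'].round(2))
p,d,P=grab("wrist","i.png");h=cv2.cvtColor(p,cv2.COLOR_RGB2HSV).astype(int);H,S,V=h[...,0],h[...,1],h[...,2]
m=(H>5)&(H<17)&(S>190)&(V>80)&(P[...,2]<.03);q=P[m];print(cv2.minAreaRect(q[:,:2].astype(np.float32)*1000),np.percentile(q[:,2],[5,50,95]))
delta([.5086,.2868,.0275],vert(172.9))
```

```text
[0.50374346 0.2915907  0.12946394] [ 0.90737342 -0.18985762 -2.37521335] 0.012545924601149026 [-0.31  0.43 -0.41  1.82  0.2   0.93  0.64]
((461.4195861816406, 296.8802795410156), (163.68614196777344, 223.60958862304688), 83.05353546142578) [0.00479768 0.00794838 0.0209722 ]
shift mm [ -6.   -5.7 101.8] turn [ 0.0019 -0.0023  0.009 ]
```

View pics/i.png

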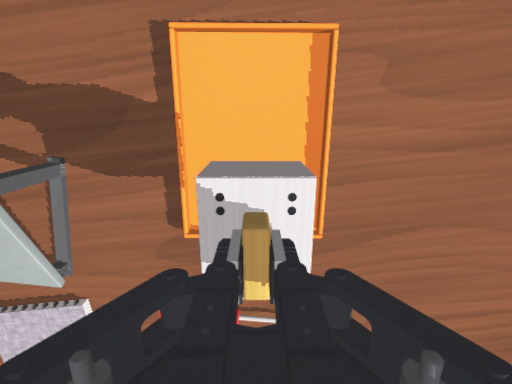

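The picture shows the can (px 257,215) held above the tray's far half and square to it. Lowering.

play_rows:
  deltas:
    - [5,[-3,-2,12],[0,0,0]]
    - [5,[-6.5,-5,35],[0,-0.002,0.009]]
    - [5,[-6.5,-5,60],[0,-0.002,0.009]]
    - [5,[-6.5,-5,82],[0,-0.002,0.009]]
    - [5,[-6.5,-5,94],[0,-0.002,0.009]]
    - [5,[-6.5,-5,99],[0,-0.002,0.009]]
    - [5,[-6.5,-5,101],[0,-0.002,0.009]]
    - [5,[-6.5,-5,101],[0,-0.002,0.009]]

```text
clock: 17.05
tcp_pos: [0.5096, 0.2876, 0.0288]
orientation: [0.195, 3.135, 0.004]
contact_force: [-0.1, 0.1, -2.1]
grip_width: 0.0129
```

play_rows:
  deltas:
    - [5,[0,0,0.6],[0,0,0]]
    - [5,[0,0,1.2],[0,0,0]]
    - [5,[0,0,1.8],[0,0,0]]
    - [5,[0,0,1.8],[0,0,0]]

```text
clock: 17.55
tcp_pos: [0.5095, 0.2876, 0.027]
orientation: [0.195, 3.135, 0.004]
contact_force: [-0.4, 0.9, -3.3]
grip_width: 0.0124
```

play_rows:
  deltas:
    - [5,[0,0,0.8],[0,0,0]]
    - [5,[0,0,1.6],[0,0,0]]
    - [5,[0,0,1.6],[0,0,0]]

```text
clock: 17.92
tcp_pos: [0.5095, 0.2875, 0.0258]
orientation: [0.195, 3.135, 0.003]
contact_force: [-2.4, -1.6, 4.8]
grip_width: 0.0124
```

play_rows:
  deltas:
    - [20,[0,0,0],[0,0,0]]
    - [40,[0,0,0],[0,0,0]]
    - [45,[0,0,-5],[0,0,0]]
    - [45,[0,0,-25],[0,0,0]]
    - [45,[0,0,-55],[0,0,0]]
    - [45,[0,0,-85],[0,0,0]]
    - [45,[0,0,-105],[0,0,0]]
    - [45,[0,0,-110],[0,0,0]]

```text
clock: 18.92
tcp_pos: [0.5105, 0.2882, 0.1385]
orientation: [0.195, 3.132, 0.007]
contact_force: [0.6, 1.3, -0.2]
grip_width: 0.045
```

Run:
```python
from look import *
o=r.get_obs();print(o['tcp_pos'])
p,d,P=grab("wrist","j.png")
m=(abs(P[...,2]-.061)<.006)&(abs(P[...,0]-.5095)<.08)&(abs(P[...,1]-.2876)<.06)
q=P[m];A=np.c_[q[:,:2],np.ones(len(q))];c=np.linalg.lstsq(A,q[:,2],rcond=None)[0];print('can top slope',c[:2],np.median(q[:,2]),cv2.minAreaRect(q[:,:2].astype(np.float32)*1000))
delta(O+F@[0,0.001,.08],F@TILT)
```

```text
[0.51049572 0.2881743  0.13849622]
can top slope [9.47885971e-05 7.65164916e-04] 0.061688677406174536 ((509.6255798339844, 288.32708740234375), (66.10858154296875, 78.55787658691406), 82.88533020019531)
shift mm [ -75.8 -293.3   -7.3] turn [-0.026   0.5257  0.1133]
```

The can is flat in the tray (slope about 0, top at 0.0617 m). On to the module.

play_rows:
  deltas:
    - [50,[-3,-15,-8],[0,0,0]]
    - [50,[-12,-55,-18],[-0.002,0.05,0.01]]
    - [50,[-22,-105,-20],[-0.007,0.13,0.03]]
    - [50,[-35,-155,-20],[-0.012,0.23,0.05]]
    - [50,[-48,-205,-20],[-0.017,0.33,0.072]]
    - [50,[-62,-250,-16],[-0.021,0.43,0.094]]
    - [50,[-73,-283,-9],[-0.025,0.51,0.11]]
    - [50,[-75.8,-293.3,-7.3],[-0.026,0.5257,0.1133]]

```text
clock: 19.98
tcp_pos: [0.5486, -0.0174, 0.1422]
orientation: [-0.321, -2.597, -0.083]
contact_force: [-0.4, 1.3, -0.3]
grip_width: 0.0498
```

Run:
```python
from look import *
o=r.get_obs();print(o['tcp_pos'],o['joints'].round(3))
p,d,P=grab("wrist","k.png");q=(P-O)@F
t=q[(abs(q[...,2]-.050)<.003)&(abs(q[...,0])<.05)&(abs(q[...,1])<.04)];print('rib',len(t),np.percentile(t,[1,50,99],axis=0).round(4).tolist())
t=q[(abs(q[...,2]-.024)<.003)&(abs(q[...,0])<.06)&(abs(q[...,1])<.05)];print('top',len(t),np.percentile(t,[1,50,99],axis=0).round(4).tolist())
delta(O+F@[0,0.001,-.011],F@TILT)
```

```text
[ 0.54864751 -0.01736493  0.1421728 ] [ 0.184  0.676 -0.289  1.476  0.015  1.515  1.23 ]
rib 793 [[-0.0184, -0.0064, 0.0485], [0.0015, 0.0002, 0.0507], [0.02, 0.0067, 0.0523]]
top 1660 [[-0.0267, -0.0214, 0.0228], [0.0071, 0.004, 0.0248], [0.0283, 0.0218, 0.0269]]
shift mm [ 1.2  4.4 89.7] turn [ 0.0005 -0.0033 -0.0058]
```

View pics/k.png

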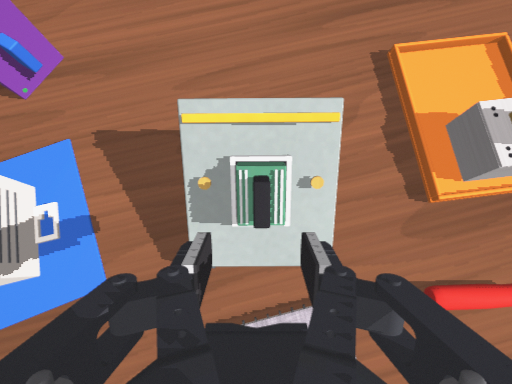

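Green module with its black rib (px 262,200) in the pan, within 1 mm of centre. The can is in the tray's far half. Descending and gripping.

play_rows:
  deltas:
    - [45,[0.5,2,12],[0,-0.003,0]]
    - [45,[1.2,4,35],[0,-0.003,-0.006]]
    - [45,[1.2,4.4,60],[0,-0.003,-0.006]]
    - [45,[1.2,4.4,80],[0,-0.003,-0.006]]
    - [45,[1.2,4.4,88],[0,-0.003,-0.006]]
    - [45,[1.2,4.4,89.5],[0,-0.003,-0.006]]
    - [5,[1.2,4.4,89.5],[0,-0.003,-0.006]]
    - [5,[1.2,4.4,89.5],[0,-0.003,-0.006]]

```text
clock: 21.02
tcp_pos: [0.506, -0.0018, 0.0662]
orientation: [-0.313, -2.604, -0.085]
contact_force: [-1.0, -0.1, -0.6]
grip_width: 0.0126
```

play_rows:
  deltas:
    - [5,[0,0,0],[0,0,0]]
    - [5,[0,0,0],[0,0,0]]
    - [5,[0,0,-2],[0,0,0]]
    - [5,[0,0,-6],[0,0,0]]
    - [5,[0,0,-12],[0,0,0]]
    - [5,[0,0,-12],[0,0,0]]

```text
clock: 21.78
tcp_pos: [0.5125, -0.0033, 0.0771]
orientation: [-0.313, -2.605, -0.085]
contact_force: [0.2, -0.5, -3.4]
grip_width: 0.0124
```

play_rows:
  deltas:
    - [5,[0,0,-10],[0,0,0]]
    - [5,[0,0,-26],[0,0,0]]
    - [5,[0,0,-45],[0,0,0]]
    - [5,[0,0,-62],[0,0,0]]
    - [5,[0,0,-75],[0,0,0]]
    - [5,[0,0,-80],[0,0,0]]
    - [5,[0,0,-80],[0,0,0]]

```text
clock: 22.65
tcp_pos: [0.5512, -0.0128, 0.1464]
orientation: [-0.313, -2.605, -0.085]
contact_force: [0.0, 0.6, -3.7]
grip_width: 0.0127
```

Run:
```python
from look import *
o=r.get_obs();print(o['tcp_pos'],(F.T@(o['tcp_pos']-O)*1000).round(1),o['contact_force'],o['grip_width'])
delta([.4095,.300,.11],vert(172.9))
```

```text
[ 0.55118829 -0.01279205  0.14643819] [-0.7  0.8 82.9] [ 0.04557418  0.64859329 -3.72767125] 0.012711630303700802
shift mm [165.5 270.2 137.3] turn [ 0.0313 -0.5199 -0.1127]
```

play_rows:
  deltas:
    - [5,[8,15,0],[0,0,0]]
    - [5,[28,50,0],[0.002,-0.03,-0.01]]
    - [5,[55,92,8],[0.007,-0.11,-0.03]]
    - [5,[85,137,30],[0.013,-0.21,-0.05]]
    - [5,[115,182,60],[0.02,-0.31,-0.072]]
    - [5,[142,225,95],[0.025,-0.42,-0.094]]
    - [5,[160,258,125],[0.029,-0.5,-0.108]]
    - [5,[165.5,270.2,137.3],[0.031,-0.52,-0.1127]]

```text
clock: 23.65
tcp_pos: [0.4037, 0.3035, 0.1096]
orientation: [-0.181, -3.135, -0.0]
contact_force: [0.8, -1.2, -2.8]
grip_width: 0.0125
```

play_rows:
  deltas:
    - [5,[0,0,0],[0,0,0]]
    - [5,[0,0,0],[0,0,0]]

```text
clock: 23.9
tcp_pos: [0.4034, 0.3032, 0.1097]
orientation: [-0.181, -3.134, 0.0]
contact_force: [0.7, -0.3, -4.1]
grip_width: 0.0128
```

Run:
```python
from look import *
o=r.get_obs();print(o['tcp_pos'],o['contact_force'],o['grip_width'],o['joints'].round(2))
delta([.4095,.300,-.003],vert(172.9))
```

```text
[0.40338325 0.30317809 0.10972688] [ 0.6598294  -0.33455144 -4.08598635] 0.012797772552690627 [-0.39  0.34 -0.45  2.01  0.2   0.83  0.51]
shift mm [ -6.7  -2.4 112.7] turn [-0.0004 -0.0022  0.0086]
```

play_rows:
  deltas:
    - [5,[-3,-1,12],[0,0,0]]
    - [5,[-6.5,-2.4,36],[0,-0.002,0.009]]
    - [5,[-6.5,-2.4,64],[0,-0.002,0.009]]
    - [5,[-6.5,-2.4,90],[0,-0.002,0.009]]
    - [5,[-6.5,-2.4,104],[0,-0.002,0.009]]
    - [5,[-6.5,-2.4,109],[0,-0.002,0.009]]
    - [5,[-6.5,-2.4,111],[0,-0.002,0.009]]
    - [5,[-6.5,-2.4,111.5],[0,-0.002,0.009]]

```text
clock: 24.9
tcp_pos: [0.4098, 0.3004, -0.0012]
orientation: [0.195, 3.135, 0.001]
contact_force: [0.3, 0.3, -2.3]
grip_width: 0.0122
```

play_rows:
  deltas:
    - [5,[0,0,0.6],[0,0,0]]
    - [5,[0,0,1.2],[0,0,0]]
    - [5,[0,0,1.2],[0,0,0]]

```text
clock: 25.28
tcp_pos: [0.4099, 0.3005, -0.0022]
orientation: [0.195, 3.135, 0.001]
contact_force: [-0.0, 0.4, -2.7]
grip_width: 0.0125
```

play_rows:
  deltas:
    - [5,[0,0,0.7],[0,0,0]]
    - [5,[0,0,1.4],[0,0,0]]
    - [5,[0,0,2],[0,0,0]]
    - [5,[0,0,2],[0,0,0]]

```text
clock: 25.78
tcp_pos: [0.4099, 0.3004, -0.0043]
orientation: [0.195, 3.135, 0.001]
contact_force: [-0.5, -0.1, -3.4]
grip_width: 0.0127
```

play_rows:
  deltas:
    - [5,[0,0,0.7],[0,0,0]]
    - [5,[0,0,1.4],[0,0,0]]
    - [5,[0,0,1.4],[0,0,0]]

```text
clock: 26.15
tcp_pos: [0.4099, 0.3004, -0.0052]
orientation: [0.195, 3.134, 0.0]
contact_force: [-1.2, -1.3, 5.3]
grip_width: 0.0128
```

Touched down at 5.3 N. Releasing and backing off.

play_rows:
  deltas:
    - [20,[0,0,0],[0,0,0]]
    - [40,[0,0,0],[0,0,0]]
    - [45,[0,0,-5],[0,0,0]]
    - [45,[0,0,-25],[0,0,0]]
    - [45,[0,0,-60],[0,0,0]]
    - [45,[0,0,-100],[0,0,0]]
    - [45,[0,0,-140],[0,0,0]]
    - [45,[0,0,-155],[0,0,0]]

```text
clock: 27.15
tcp_pos: [0.4107, 0.3014, 0.1524]
orientation: [0.195, 3.131, 0.004]
contact_force: [0.3, 0.8, 0.5]
grip_width: 0.045
```

Run:
```python
from look import *
o=r.get_obs();print(o['tcp_pos'],o['contact_force'],o['clock'])
p,d,P=grab("wrist")
for nm,z,c0,w in(('module',.029,(.41,.30),.035),('can',.061,(.5095,.288),.045)):
    m=(abs(P[...,2]-z)<.004)&(abs(P[...,0]-c0[0])<w)&(abs(P[...,1]-c0[1])<w)
    q=P[m];A=np.c_[q[:,:2],np.ones(len(q))];c=np.linalg.lstsq(A,q[:,2],rcond=None)[0];print(nm,'slope',c[:2],np.median(q[:,2]),cv2.minAreaRect(q[:,:2].astype(np.float32)*1000))
s,_,_=grab("scene");e,_,_=grab("side")
b=np.vstack([np.hstack([s,e]),np.hstack([p,0*p])]);cv2.imwrite("pics/z.png",cv2.resize(b,(800,600),interpolation=cv2.INTER_AREA)[...,::-1])
```

```text
[0.41072938 0.30135923 0.15242009] [0.27129378 0.84042779 0.51890779] 27.15
module slope [ 0.00419607 -0.0014627 ] 0.029873529659084935 ((409.4039611816406, 301.3587951660156), (44.05842590332031, 54.998077392578125), 82.82359313964844)
can slope [ 0.00534077 -0.00101169] 0.0616463560969045 ((508.65606689453125, 288.3582458496094), (65.96632385253906, 77.6884536743164), 82.93531799316406)
```

View pics/z.png

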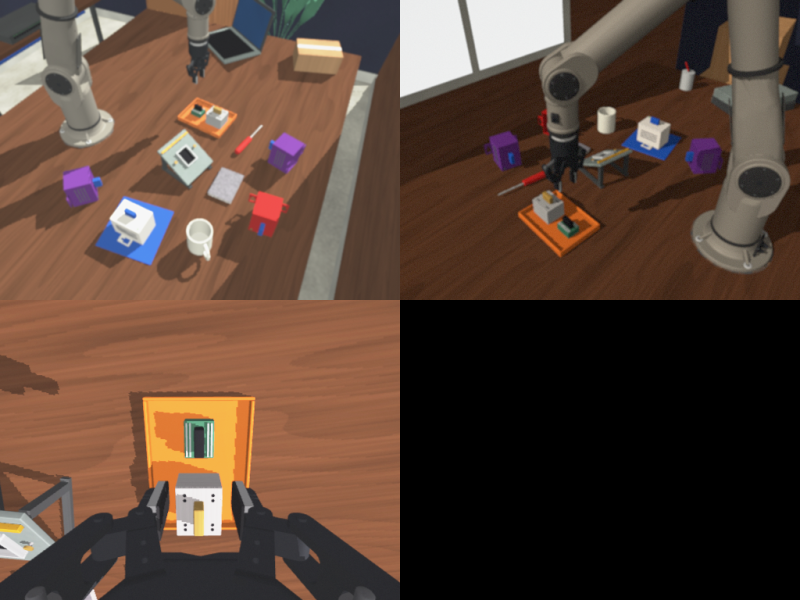

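The final picture shows the cover on the mat (scene px 131,222), the can and module side by side in the tray (208,117), the pan empty, and the bystanders and look-alikes where they were.

```bash
python3 -c "
from bench import r
print(r.hand_in())"
```

```text
the job is handed in; nothing more can be done
None
```

The radio unit is apart, in the order you asked. The weather cover is on the blue mat, and the shield can and radio module are side by side in the orange tray. I handed the job in at about 27 s of the 72 s allowed; `r.hand_in()` gives no verdict.

**Last checks:**
- **Cover:** it sits centred on the mat, flat to within measurement noise. I measured this just after releasing it; the final picture shows it still in place.
- **Can and module:** both are flat and square in the tray (slope under 0.006), with their tops at 62 mm and 30 mm, as expected.
- **Set-downs:** the highest force reading at any set-down was about 8 N.
- **Bystanders:** the mug, screwdriver, notebook and the purple and red look-alikes look unmoved in the last views. I judged that by eye and did not measure it.

**One disagreement with the description:** the first grip on the cover closed on air and moved nothing. The reported TCP lies about 45 mm beyond the real fingertips; the wrist and side cameras both showed this. I allowed for that offset in every later move, and the grips and set-downs then went as expected.

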